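# Proof-pull a tack-welded lug

### The job

On the welding table stand two pull testers. On the one that has a welded disc clamped in its jaw, draw the upright grip out against the spring until it stands level with the pointer on the scale bar, without pulling it well past the pointer, and hold it there for about two seconds. Then ease the grip back home without letting it snap, let go, and leave the empty tester alone.

Things in the scene. Friction and masses are not known exactly. Their poses are not given: they have to be found in the camera images.
- grip (a point): Centre, 83 mm above the table, of the loaded tester's black grip (upright cylinder, 24 mm diameter, 53 to 110 mm above the table; pinch it from above at any yaw). The rest of the testers is lower than 60 mm. Axes: z up; x along the gauge, from the grip to the tube and the jaw with the disc. The grip slides out along -x, roughly towards the robot; the tester is bolted down, yaw -0.3 to 0.3.
- pull (a joint): How far the loaded tester's grip is drawn out, in m: 0 fully home (where the spring holds it), up to 0.105. The spring pulls back with 2 N at home, rising by 1 N per 10 mm, plus about 0.4 N friction.
- mark (a point): Tip of the small steel pointer fixed on the aluminium scale bar beside the loaded tester's rod; axes as grip. The tip is 38 mm above the table, 21 mm to the +y side of the line on which the grip's centre slides. The grip is level with it when the grip's axis and the tip are at the same place along x, which is 40 to 72 mm out from home.
- spare_grip (a point): Centre of the grip of the second, empty tester (same size and build, but an open hook and nothing in its jaw): to be left alone.

How it is judged:
By the outcome, as a careful person would: the job done as asked, in the order asked, and still so for the second after the job is handed in, with the robot touching nothing.
It also fails if it takes over 38 s, if anything falls off the work surface, if the arm or the gripper's body presses on something with over 40 N, if the wrist force passes 120 N, or if a joint passes its speed limit or range.

### The arm

A 6-joint arm with a two-finger parallel gripper is mounted at the origin on the work surface. World frame = base frame: x ahead of the robot, y to its left, z up, the work surface at z = 0. Lengths are in m, angles in degrees, forces in N, time in s.
With the tool pointing down it reaches from about 0.25 to 0.725 m from the base axis. Payload 9.7 kg.
Tool frame: the origin (TCP) lies on the centre line of the jaws, within the pads' length; the fingertips stand 17 mm ahead of it and the grasp point (between the pads) lies 2 mm behind it (bot.tip_extent is the distance from the TCP to the fingertips, in m); z points along the fingers, y is the line along which they close (so a half turn about z gives the same grasp; the last joint's range is limited). The gripper opens to 85 mm and grips with 20 to 120 N. Pads are 22 mm wide; open, the fingers measure 114 mm over their backs; the gripper's body (76 mm by 85 mm) begins 54 mm behind the grasp point. The pads swing forward as they close: fully open they stand 13 mm farther back than shut.
Start: joints at [73.74, 4.979, 10.078, 95.1, 0, 90], TCP at [0.154, 0.528, 0.248] pointing down, gripper open.
Joint ranges: [-179.16, 179.16], [-48.56, 103.87], [-65.8, 70.77], [-126.05, 130.52], [-82.76, 87.17], [-180, 180]. Speed limits (degrees/s): [127.2, 127.2, 147.25, 180, 180, 180].

### API

Orientations are given as [roll, pitch, yaw] about the fixed x, y, z axes, in that order (R = Rz(yaw) Ry(pitch) Rx(roll)).
In Python, from workcell import bot gives the robot as it stands.
- The arm moves only by the tool carry_out, never from a script. Its argument "moves" is text: rows parted by semicolons, each of 7 numbers parted by spaces: the shift along the tool's x, y, z in mm, then the turn, a rotation vector about the tool's x, y, z in degrees, then the finger opening in mm, from 0 to 85.4. A call has 1 to 20 rows; each row is the pose to reach, as a shift and turn from the pose commanded when the call began, along the tool's axes at that moment; what a row does not reach only later rows make up. A row lasts 1/10 s, in which the tool goes at most 50 mm and 8.59 degrees, less where a joint would pass 70% of its speed; a pose out of reach is approached as far as the arm can. A call with a gripper value outside its range is refused whole. The fingers move at their own pace and stop on an object; "force" is the grip in N (left out, the last holds). Time passes only in rows, so rows that repeat a pose let the fingers close. It gives the time, the measured TCP pose, the force, the opening and the grip force at its end, in the units of the state.
- bot.get_obs(): the state, without advancing time (a new reading comes with each control period).
- bot.camera(name): name is "scene" or "top"; returns a dict with "img" (480x640x3 uint8, red, green, blue), "mtx" (3x3 intrinsics, pixels), "k1" (the pictures are not rectified: a ray, as slopes to the right and down, at radius r is drawn at 1 + k1 r^2 times it, then the intrinsics apply), "position" and "orientation" of the camera in the world. Camera axes: x right, y up, looking along -z (the intrinsics and any distortion apply to the point x, -y, -z); pixel columns grow to the right and rows downward; lengths in m; the calibration is good to about 2 mm. A picture is of the moment at which its call begins. There is no depth.
- bot.job_done(): hands the job in; it is judged then, once.
The state is a dict: "time": time; "q": joint angles; "qd": joint speeds; "joint_efforts": joint torques, N m; "ee_pos": TCP position; "tcp_rot": TCP orientation; "wrist_force": force on the tool from outside, world axes, zero at the start; "torque": the same for the moment, N m; "opening": finger opening in m; "grasp_force": force on a finger pad.
Only numpy, scipy, OpenCV 4.12 (cv2) and the standard library are available. Lean on these libraries where they do the work, as an engineer would, in place of code of your own. Each camera call takes 0.05 s, during which the arm holds its last target. There are 200 camera calls.

## Working session

There is one attempt and no reset: what is moved stays moved. The work goes in short steps, Python scripts to look and compute and a tool call to move; the robot and the scene stay as the last step left them, time stands still between calls to the robot, and variables do not carry over. Pictures are saved under pics/ and viewed, at most 10 in all, crops included, and the job is handed in when it is done.

Besides the shell and the picture viewer there is one more tool, called after "Request:" as name(argument=value, ...) on one line, values as JSON. carry_out: Moves the arm, as the interface text tells. Its arguments: {"type":"object","properties":{"moves":{"type":"string"},"force":{"type":"number"}},"required":["moves"]}

```bash
mkdir -p pics; cat > h.py <<'E'
import numpy as np, cv2
from workcell import bot
from scipy.spatial.transform import Rotation as R
def cam(n):
    return bot.camera(n)
def rot(c):
    o=np.array(c["orientation"],float)
    return o if o.shape==(3,3) else R.from_euler('xyz',o,degrees=True).as_matrix()
def ray(c,u,v):
    k=np.array(c["mtx"],float); d=np.array([c["k1"],0,0,0,0],float)
    p=cv2.undistortPoints(np.array([[[u,v]]],float),k,d)[0,0]
    return np.array(c["position"]),rot(c)@np.array([p[0],-p[1],-1.])
def at(c,u,v,z):
    o,d=ray(c,u,v); return o+d*(z-o[2])/d[2]
def px(c,P):
    q=rot(c).T@(np.array(P)-np.array(c["position"])); s=np.array([q[0],-q[1]])/-q[2]
    s=s*(1+c["k1"]*(s@s)); k=np.array(c["mtx"]); return k[:2,:2]@s+k[:2,2]
def save(c,n): cv2.imwrite("pics/"+n+".png",c["img"][:,:,::-1])
E
python3 - <<'E'
from h import *
for n in ("top","scene"):
    c=cam(n); save(c,n+"1"); print(n,c["position"],c["orientation"],c["mtx"],c["k1"])
print(bot.get_obs())
E
```

```text
top [0.42402192 0.01830131 1.02679937] [  5.72587714   0.70430242 -89.61611171] [[617.38240951   0.         319.27675514]
 [  0.         617.38240951 237.32862508]
 [  0.           0.           1.        ]] -0.004991004690382317
scene [1.07893651 0.14901945 0.4937746 ] [ 54.87767927  -0.52918566 105.46290054] [[548.03430224   0.         320.3658666 ]
 [  0.         548.03430224 237.83768748]
 [  0.           0.           1.        ]] -0.025594916610027746
{'time': 0.1, 'q': array([7.37405112e+01, 5.00770064e+00, 1.00384261e+01, 9.51001932e+01,
       1.58373005e-03, 9.00017812e+01]), 'qd': array([ 0.12084273, -0.0728843 ,  0.17529192, -0.01226888,  0.02196376,
        0.00999039]), 'joint_efforts': array([-4.55674744e-04, -5.21559227e+01,  4.65653586e+01,  1.59206934e-02,
        3.87457089e-05, -5.28463033e-06]), 'ee_pos': array([0.15393208, 0.52781811, 0.24765125]), 'tcp_rot': array([-1.79930532e+02, -1.58156927e-03,  1.63738728e+02]), 'wrist_force': array([-0.65641981,  0.01565729, -0.06232773]), 'torque': array([ 0.00743878, -0.02254733, -0.0143017 ]), 'grasp_force': 0.0, 'opening': 0.08524507328419352}
```

View pics/top1.png

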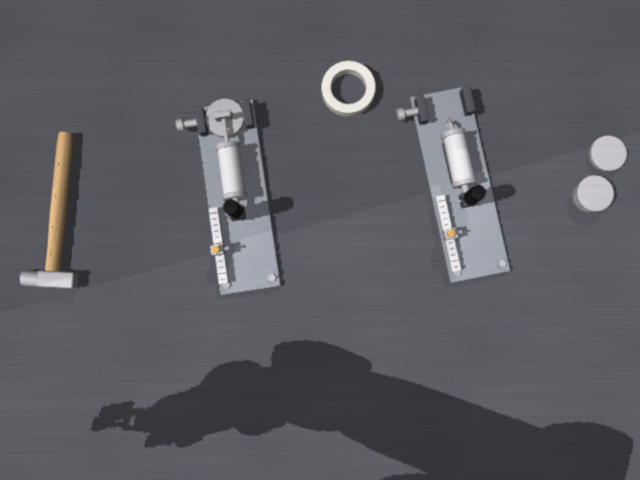

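View pics/scene1.png

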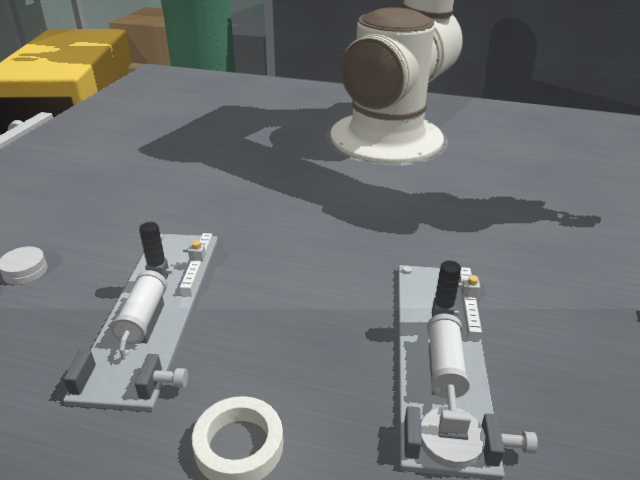

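The loaded tester, with the disc, is the left one in the top view: grip at about (234,208), pointer block at about (215,250). In the scene view it is the right one, with its grip at about (448,285). I'll zoom in on both.

```bash
python3 - <<'E'
import cv2,numpy as np
a=cv2.imread("pics/top1.png")[180:300,185:295]; b=cv2.imread("pics/scene1.png")[250:345,395:495]
f=lambda i:cv2.resize(i,None,fx=5,fy=5,interpolation=cv2.INTER_CUBIC)
cv2.imwrite("pics/ct.png",cv2.resize(a,(550,600),interpolation=cv2.INTER_CUBIC)); cv2.imwrite("pics/cs.png",cv2.resize(b,None,fx=6,fy=6,interpolation=cv2.INTER_CUBIC))
E
```

```text
(no output)
```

View pics/ct.png

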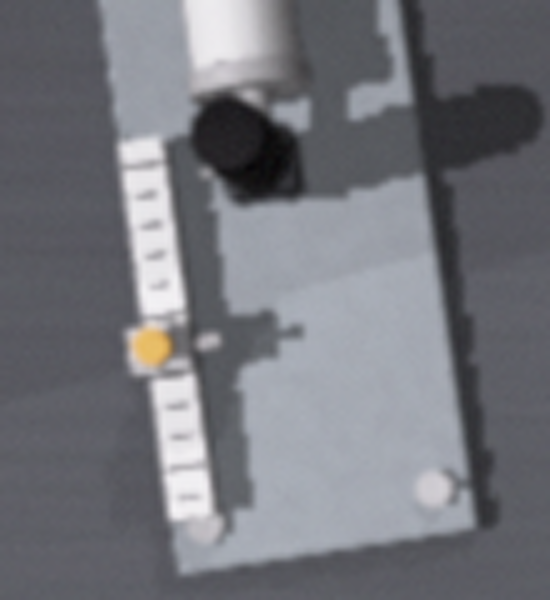

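View pics/cs.png

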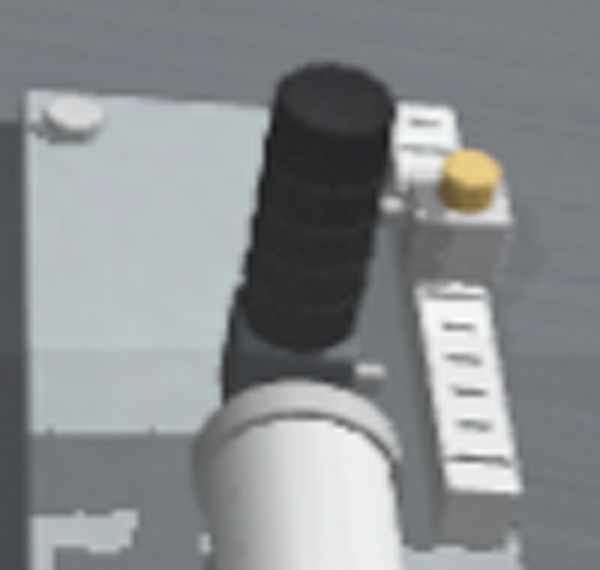

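The crops show the grip's top disc at top-image (230.8,206.8) and scene (450.7,266.3). The pointer tip is at top-image about (229,248). Next I compute positions and yaw.

```bash
python3 - <<'E'
from h import *
c=cam("top"); s=cam("scene")
g=lambda u,v:(u/5+185-.4,v/5+180-.4)
G=at(c,*g(229,134),.110); Gs=at(s,450.7,266.3,.110)
M=at(c,*g(220,340),.038); Ms=at(s,383/6+395,203/6+250,.038)
print("G",G,Gs,"M",M,Ms)
def yaw(a,b,z):
    d=at(c,*g(*a),z)-at(c,*g(*b),z); return np.degrees(np.arctan2(d[1],d[0]))
ys=[yaw((405,0),(474,525),.008),yaw((97,0),(180,573),.008),yaw((120,143),(170,520),.025),yaw((162,140),(214,515),.025)]
d=at(c,255,101,.008)-at(c,280,285,.008); ys.append(np.degrees(np.arctan2(d[1],d[0])))
print(ys)
for y in (np.mean(ys),):
    R2=np.array([[np.cos(np.radians(y)),np.sin(np.radians(y))],[-np.sin(np.radians(y)),np.cos(np.radians(y))]])
    print(y,"M-G local",R2@(M-G)[:2],R2@(Ms-Gs)[:2],R2@(Ms-G)[:2])
o=bot.get_obs(); print(o["ee_pos"],R.from_euler('xyz',o["tcp_rot"],degrees=True).as_matrix().round(3))
E
```

```text
G [0.56186357 0.16408434 0.11      ] [0.56496558 0.16457883 0.11      ] M [0.50567259 0.1770227  0.038     ] [0.503109   0.18063186 0.038     ]
[np.float64(8.260730874941757), np.float64(9.573596576229928), np.float64(8.88926248989432), np.float64(9.146419702884936), np.float64(8.508762175308153)]
8.875754363851817 M-G local [-0.05352182  0.02145326] [-0.05863901  0.0254048 ] [-0.05549785  0.02541475]
[0.15398144 0.52788988 0.24783286] [[-0.96   0.28  -0.   ]
 [ 0.28   0.96  -0.001]
 [-0.    -0.001 -1.   ]]
```

Request:
carry_out(moves="-20 -9 2 0 0 3 85;-55 -26 6 0 0 7 85;-95 -45 10 0 0 12 85;-140 -66 14 0 0 18 85;-185 -88 18 0 0 24 85;-230 -109 23 0 0 30 85;-275 -131 27 0 0 36 85;-320 -152 32 0 0 42 85;-365 -173 36 0 0 48 85;-410 -195 40 0 0 54 85;-450 -214 44 0 0 59 85;-480 -228 48 0 0 63 85;-494 -235 50 0 0 64.8 85;-494 -235 50 0 0 64.8 85;-494 -235 50 0 0 64.8 85;-494 -235 50 0 0 64.8 85")

```text
time: 1.8
ee_pos: [0.5617, 0.1651, 0.1987]
tcp_rot: [180.0, -0.0, 99.1]
wrist_force: [0.3, -0.6, 0.1]
opening: 0.085
grasp_force: 0.0
```

```bash
python3 - <<'E'
from h import *
o=bot.get_obs(); print(o["time"],o["ee_pos"],o["tcp_rot"],o["wrist_force"],o["q"])
s=cam("scene"); i=s["img"][150:350,330:530,::-1]
cv2.imwrite("pics/s2.png",cv2.resize(i,(600,600),interpolation=cv2.INTER_CUBIC))
E
```

```text
1.8 [0.56169753 0.16508948 0.19868605] [ 1.79987879e+02 -1.37706398e-02  9.90614744e+01] [ 0.2830784  -0.64473475  0.10016879] [1.63731333e+01 9.11672360e+00 9.12698377e+00 8.99964852e+01
 1.21160748e-02 9.73116618e+01]
```

View pics/s2.png

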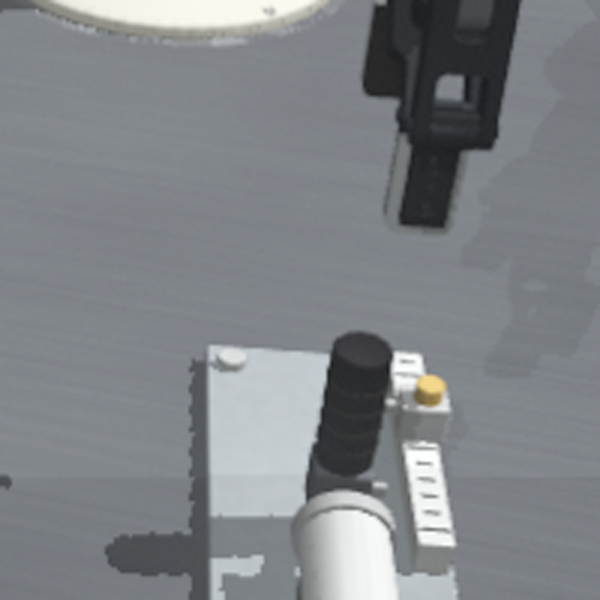

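The scene view shows the open jaws standing above the grip, clear and aligned. I'll descend and close gently.

Request:
carry_out(moves="0 0 15 0 0 0 85;0 0 40 0 0 0 85;0 0 65 0 0 0 85;0 0 90 0 0 0 85;0 0 108 0 0 0 85;0 0 115 0 0 0 60;0 0 115 0 0 0 45;0 0 115 0 0 0 36;0 0 115 0 0 0 31;0 0 115 0 0 0 28;0 0 115 0 0 0 26;0 0 115 0 0 0 24;0 0 115 0 0 0 22;0 0 115 0 0 0 20;0 0 115 0 0 0 20;0 0 115 0 0 0 20", force=30)

```text
time: 3.45
ee_pos: [0.562, 0.164, 0.0837]
tcp_rot: [-180.0, -0.0, 98.9]
wrist_force: [-5.3, -0.9, 5.6]
opening: 0.0234
grasp_force: 29.2
```

```bash
python3 - <<'E'
from h import *
o=bot.get_obs(); print(o["time"],o["ee_pos"],o["tcp_rot"],o["wrist_force"],o["torque"],o["opening"],o["grasp_force"])
s=cam("scene"); i=s["img"][200:350,395:495,::-1]
cv2.imwrite("pics/s3.png",cv2.resize(i,(400,600),interpolation=cv2.INTER_CUBIC))
E
```

```text
3.45 [0.56204281 0.16398672 0.08370321] [-1.79968369e+02 -1.78741916e-03  9.89393595e+01] [-5.34604539 -0.94226705  5.60664947] [-0.18739753  1.04960507 -0.0208573 ] 0.023350466704886115 29.168806672096252
```

View pics/s3.png

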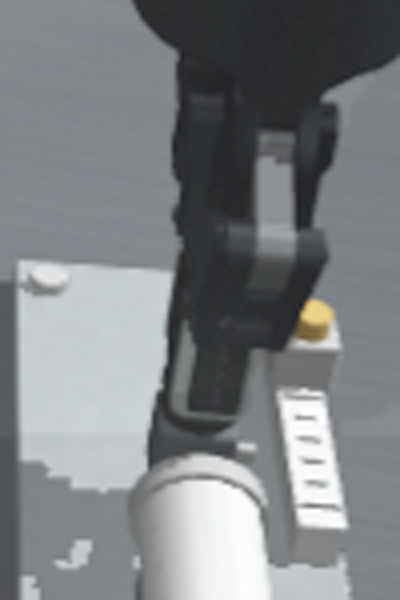

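The jaws hold the grip, with an opening of 23 mm and a pad force of 29 N. The TCP matches the top-camera estimate for the grip. Now I pull about 50 mm smoothly and then look.

Request:
carry_out(moves="0 -1 0 0 0 0 20;0 -3 0 0 0 0 20;0 -6 0 0 0 0 20;0 -10 0 0 0 0 20;0 -14 0 0 0 0 20;0 -18 0 0 0 0 20;0 -22 0 0 0 0 20;0 -26 0 0 0 0 20;0 -30 0 0 0 0 20;0 -34 0 0 0 0 20;0 -38 0 0 0 0 20;0 -42 0 0 0 0 20;0 -45 0 0 0 0 20;0 -48 0 0 0 0 20;0 -50 0 0 0 0 20;0 -50 0 0 0 0 20;0 -50 0 0 0 0 20")

```text
time: 5.2
ee_pos: [0.5136, 0.1562, 0.0837]
tcp_rot: [179.9, 0.0, 98.9]
wrist_force: [5.8, -2.0, 4.1]
opening: 0.023
grasp_force: 29.6
```

```bash
python3 - <<'E'
from h import *
o=bot.get_obs(); print(o["time"],o["ee_pos"],o["tcp_rot"],o["wrist_force"],o["opening"],o["grasp_force"])
s=cam("scene"); save(s,"s4full"); i=s["img"][250:330,420:500,::-1]
cv2.imwrite("pics/s4.png",cv2.resize(i,(600,600),interpolation=cv2.INTER_CUBIC))
c=cam("top"); save(c,"t4full")
for t in (-48,-52,-56,-60):
    y=np.radians(8.9);x=np.array([np.cos(y),np.sin(y)]);n=np.array([-x[1],x[0]])
    p=np.array([.562,.164])+x*t/1000+n*.021; print(t,px(s,[*p,.038]),px(c,[*p,.038]))
E
```

```text
5.2 [0.51355107 0.1561814  0.08369546] [1.79891688e+02 2.37901621e-02 9.89302359e+01] [ 5.84878607 -2.02183043  4.07924678] 0.023041805441019116 29.559804797172546
-48 [455.79691527 287.32686704] [228.49005924 244.09976148]
-52 [455.53091889 285.33587026] [228.82112342 246.54621529]
-56 [455.26725226 283.36297111] [229.15246999 248.99464753]
-60 [455.00588548 281.40792792] [229.48409915 251.44505941]
```

View pics/s4.png

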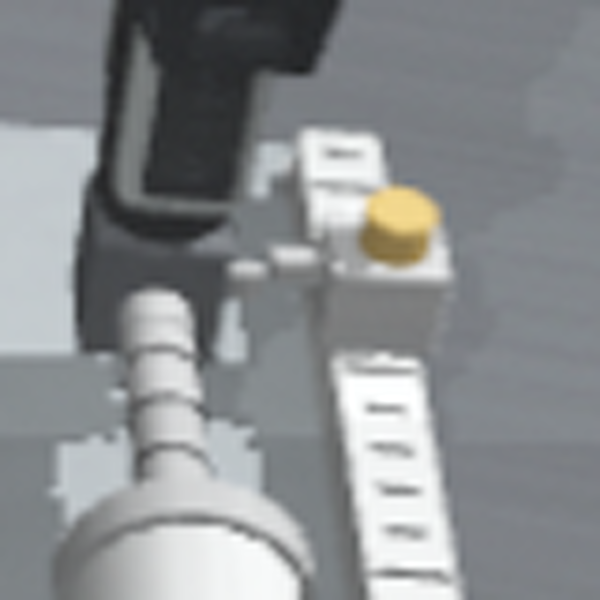

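The scene crop shows the carriage pin at (248,268) and the fixed pointer at (292,257). After perspective, about 4 mm remains, which agrees with the 53.4 mm from the top camera. The pull is now 49.0 mm, so I add 4.4 mm and check.

Request:
carry_out(moves="0 -1.5 0 0 0 0 20;0 -3 0 0 0 0 20;0 -4 0 0 0 0 20;0 -4.4 0 0 0 0 20;0 -4.4 0 0 0 0 20;0 -4.4 0 0 0 0 20")

```text
time: 5.9
ee_pos: [0.5093, 0.1555, 0.0837]
tcp_rot: [179.9, 0.0, 98.9]
wrist_force: [7.3, -1.3, 4.5]
opening: 0.0234
grasp_force: 29.6
```

```bash
python3 - <<'E'
from h import *
o=bot.get_obs(); print(o["time"],o["ee_pos"],o["wrist_force"])
y=np.radians(8.9);x=np.array([np.cos(y),np.sin(y)]);n=np.array([-x[1],x[0]])
print("pull",(o["ee_pos"][:2]-[.562,.164])@x)
s=cam("scene"); i=s["img"][250:330,420:500,::-1]
cv2.imwrite("pics/s5.png",cv2.resize(i,(600,600),interpolation=cv2.INTER_CUBIC))
for w in (.014,.021,.026):
    p=o["ee_pos"][:2]+n*w; print((px(s,[*p,.038])-[420,250]+.5)*7.5)
E
```

```text
5.9 [0.50934902 0.15550161 0.08369903] [ 7.28135991 -1.3217812   4.49166226]
pull -0.05333184075969526
[227.12865421 260.48447583]
[268.10464321 263.7118092 ]
[297.40720148 266.0188568 ]
```

View pics/s5.png

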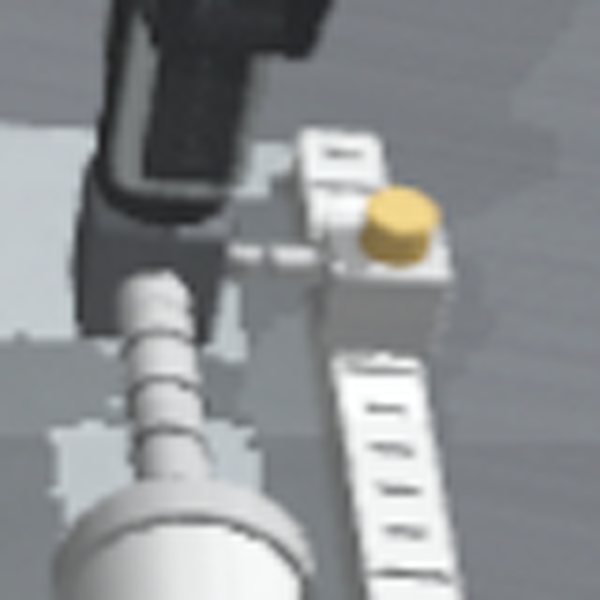

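The pin at (246,252) and pointer at (292,256) lie on the expected cross line, so the grip is level. I hold there, then ease it home.

Request:
carry_out(moves="0 0 0 0 0 0 20;0 0 0 0 0 0 20;0 0 0 0 0 0 20;0 0 0 0 0 0 20;0 0 0 0 0 0 20;0 0 0 0 0 0 20;0 0 0 0 0 0 20;0 0 0 0 0 0 20;0 0 0 0 0 0 20;0 0 0 0 0 0 20;0 0 0 0 0 0 20;0 0 0 0 0 0 20;0 0 0 0 0 0 20;0 0 0 0 0 0 20;0 0 0 0 0 0 20;0 0 0 0 0 0 20;0 0 0 0 0 0 20;0 0 0 0 0 0 20;0 0 0 0 0 0 20;0 0 0 0 0 0 20")

```text
time: 7.95
ee_pos: [0.5093, 0.1555, 0.0837]
tcp_rot: [179.9, 0.0, 98.9]
wrist_force: [6.9, -0.4, 5.0]
opening: 0.0229
grasp_force: 29.6
```

Request:
carry_out(moves="0 1 0 0 0 0 20;0 3 0 0 0 0 20;0 6 0 0 0 0 20;0 9 0 0 0 0 20;0 12 0 0 0 0 20;0 15 0 0 0 0 20;0 18 0 0 0 0 20;0 21 0 0 0 0 20;0 24 0 0 0 0 20;0 27 0 0 0 0 20;0 30 0 0 0 0 20;0 33 0 0 0 0 20;0 36 0 0 0 0 20;0 39 0 0 0 0 20;0 42 0 0 0 0 20;0 45 0 0 0 0 20;0 48 0 0 0 0 20;0 50 0 0 0 0 20;0 51 0 0 0 0 20;0 52 0 0 0 0 20")

```text
time: 9.95
ee_pos: [0.5599, 0.1637, 0.0837]
tcp_rot: [180.0, -0.0, 98.9]
wrist_force: [2.1, -0.6, 5.9]
opening: 0.0234
grasp_force: 29.7
```

Request:
carry_out(moves="0 0.5 0 0 0 0 20;0 1 0 0 0 0 20;0 1.5 0 0 0 0 20;0 2 0 0 0 0 20;0 2.4 0 0 0 0 20;0 2.4 0 0 0 0 20;0 2.4 0 0 0 0 20")

```text
time: 10.65
ee_pos: [0.562, 0.164, 0.0837]
tcp_rot: [-180.0, -0.0, 98.9]
wrist_force: [0.5, -0.2, 7.5]
opening: 0.0234
grasp_force: 29.9
```

The grip is back at the stop. I seat it fully, open slowly, and rise.

Request:
carry_out(moves="0 0.4 0 0 0 0 20;0 0.4 0 0 0 0 20;0 0.4 0 0 0 0 26;0 0.4 0 0 0 0 30;0 0.4 0 0 0 0 40;0 0.4 0 0 0 0 60;0 0.4 0 0 0 0 80;0 0.4 0 0 0 0 80;0 0.4 0 0 0 0 80;0 0.4 -10 0 0 0 80;0 0.4 -30 0 0 0 80;0 0.4 -55 0 0 0 80;0 0.4 -80 0 0 0 80;0 0.4 -105 0 0 0 80;0 0.4 -125 0 0 0 80;0 0.4 -135 0 0 0 80;0 0.4 -135 0 0 0 80;0 0.4 -135 0 0 0 80")

```text
time: 12.45
ee_pos: [0.5627, 0.1641, 0.2176]
tcp_rot: [-180.0, 0.0, 98.9]
wrist_force: [0.3, -0.0, 0.0]
opening: 0.0798
grasp_force: 0.0
```

```bash
python3 - <<'E'
from h import *
o=bot.get_obs(); print(o["time"],o["ee_pos"],o["wrist_force"],o["opening"])
s=cam("scene"); i=s["img"]
a=cv2.cvtColor(cv2.imread("pics/scene1.png"),cv2.COLOR_BGR2RGB)
d=np.abs(i[265:345,395:480].astype(int)-a[265:345,395:480]).max(2)
print((d>60).sum(), (d>30).sum())
cv2.imwrite("pics/s6.png",cv2.resize(i[220:345,395:495,::-1],(480,600)))
E
```

```text
12.45 [0.5627365  0.16408613 0.21758167] [ 0.30973661 -0.0379125   0.00317973] 0.07978726077764617
0 0
```

View pics/s6.png

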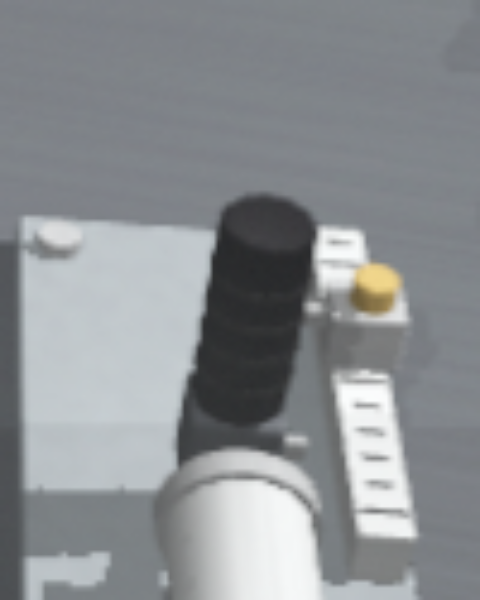

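The grip is home and looks the same as in the first picture, and the gripper is clear.

```bash
python3 -c "
from workcell import bot
print(bot.job_done())"
```

```text
the job is handed in; nothing more can be done
None
```

I drew the loaded tester's grip out about 53 mm, level with the pointer, held it there for over 2 s, eased it home and released it; the empty tester was not touched, and the job was handed in at about 12.5 s.

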